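Slide the seed tier onto its drip stand

ROBOT

A 6-joint arm with a two-finger parallel gripper is mounted at the origin on the work surface. World frame = base frame: x ahead of the robot, y to its left, z up, the work surface at z = 0. Lengths are in mm, angles in rad, forces in N, time in s.
With the tool pointing down it reaches from about 275 to 750 mm from the base axis. Payload 10.2 kg.
Tool frame: the origin (TCP) lies between the finger pads; the fingertips stand 8 mm ahead of it and the grasp point (between the pads) lies 11 mm behind it; z points along the fingers, y is the line along which they close (so a half turn about z gives the same grasp; the last joint's range is limited). The gripper opens to 85 mm and grips with 20 to 120 N. Pads are 22 mm wide; open, the fingers measure 114 mm over their backs; the gripper's body (76 mm by 85 mm) begins 54 mm behind the grasp point. The pads swing forward as they close: fully open they stand 13 mm farther back than shut.
Start: joints at [-1.526, 0.313, 1.498, -0, 1.331, -0.223], TCP at [138.907, -506.296, 239.294] pointing down, gripper open.
Joint ranges: [-2.94, 2.94], [-0.97, 2.17], [0.19, 2.56], [-1.23, 4.37], [0.02, 3.11], [-2.88, 2.88]. Speed limits (rad/s): [2.39, 2.39, 3.01, 3.14, 3.14, 3.14].

INTERFACE

Orientations are given as a unit quaternion [w, x, y, z].
In Python, from rig import * gives the robot as it stands.
- The arm moves only by the shell command python3 -m handwheel 'ROWS' [FORCE]. ROWS is JSON, a list that holds one entry, the list of rows, each a list of 7 numbers: the shift along the world's x, y, z in mm, then the turn, a rotation vector about the world's x, y, z in degrees, then the opening, from -1 (shut) to 1 (fully open). A call has 1 to 8 rows; each row shifts and turns the commanded pose from where the row before left it; what a row does not reach is not made up. A row lasts 1/8 s, in which the tool goes at most 62.5 mm and 10.7 degrees, less where a joint would pass 70% of its speed; a pose out of reach is approached as far as the arm can. A call is refused whole if a number of a shift passes 62.5 or a number of a turn 10.7, either way. A call with a gripper value outside its range is refused whole. The fingers move at their own pace and stop on an object; FORCE is the grip in N (left out, the last holds). Time passes only in rows, so rows that do not move let the fingers close. It gives the time, the measured TCP pose, the force, the opening and the grip force at its end, in the units of the state.
- sense(): the state, without advancing time (a new reading comes with each control period).
- capture(name): name is "scene" or "top" or "wrist"; returns a dict with "image" (480x640x3 uint8, red, green, blue), "fx", "fy", "cx", "cy" (pixels), "dist_coeffs" ([k1, k2, p1, p2, k3] as OpenCV has them; the pictures are not rectified), "rvec" (rotation vector, rad) and "tvec" (3), from world to camera coordinates, as OpenCV has them; the wrist camera has in their place "hand_eye" (4x4, takes a point from camera to tool coordinates, whose origin is the TCP and whose axes are the flange's). Camera axes: x right, y down, z forward; pixel columns grow to the right and rows downward; lengths in mm; the calibration is good to about 2 mm. A picture is of the moment at which its call begins: read the wrist's pose just before it. There is no depth.
- finish_job(): hands the job in; it is judged then, once.
The state is a dict: "time_s": time; "joints": joint angles; "dq": joint speeds; "tau": joint torques, N m; "eef_pos": TCP position; "ee_rot": TCP orientation; "force": force on the tool from outside, world axes, zero at the start; "wrist_torque": the same for the moment, N m; "grip_width": opening from 0.0 (shut) to 1.0 (fully open); "grip_force": force on a finger pad.
Only numpy, scipy, OpenCV 4.12 (cv2) and the standard library are available. Lean on these libraries where they do the work, as an engineer would, in place of code of your own. Each camera call takes 0.05 s, during which the arm holds its last target. There are 200 camera calls.

TASK

Slide the green seed-tier level off the wooden filling board and across the gap onto the narrow white drip stand, without lifting or tipping it. Leave it resting flat and square on the stand alone, centred across the slat, clear of the board and not overhanging the slat's ends. Leave everything else on the shelf where it is.

Things in the scene. Friction and masses are not known exactly. Their poses are not given: they have to be found in the camera images.
- tray: One green plastic level of the seed tier: open tray 130 (x) by 150 (y) by 50 (z) mm, upright walls 4 mm thick, divided into 2 by 3 cells, 0.25 to 0.5 kg. Starts on the board. Origin: centre of its underside, z up. Seen from above it looks the same after a half turn.
- board: Fixed pale wooden filling board on two battens, 190 (x) by 200 (y) mm, top 45 mm above the shelf. Origin: centre of its underside at shelf height. Its y axis runs across the gap, through the stand's centre; the stand is on its +y or its -y side.
- stand: Fixed white drip stand: a slat 200 (x, length) by 56 (y, width) mm on two end legs, top 42 mm above the shelf (3 mm lower than the board). Origin: under the slat's centre at shelf height. Parallel to the board; centres 190 mm apart along y, so the gap between board edge and slat edge is 62 mm.
- saucer: Small terracotta saucer, 84 mm across, 18 mm high, loose on the shelf under the slat to catch drips. Origin: centre of its underside.
- tiers: Two spare green levels stacked, 130 (x) by 150 (y) by 100 (z) mm, loose at the left of the shelf. Origin: centre of the underside.
- clipbox: Black plastic box with steel spring clip, 104 (x) by 164 (y) by 63 (z) mm, loose at the right. Origin: centre of the underside.
- funnel: Aluminium funnel standing mouth down, 112 mm across, 115 mm high, loose at the back. Origin: centre of the underside.
- screwdriver: Steel screwdriver 200 mm long lying on the shelf off to the right, along its own x axis. Origin: underside near its middle.
Not all that is in view belongs to the job. What is shaped like the tray but blue or red is not meant.

How it is judged (in metres and radians):
At the end, for the whole second after the job is handed in: The tray rests still and flat (within 3 degrees) on the stand's slat alone, its centre within 14 mm of the slat's centre line and within 35 mm of its middle lengthwise, square to the slat within 10 degrees, not touching the board (y of tray in the frame of stand between -0.014 and 0.014 m and x of tray in the frame of stand between -0.035 and 0.035 m and z of tray in the frame of stand between 0.038 and 0.046 m and angle between the x axis of tray and the x axis of stand, either way round below 0.17 rad and angle between tray's own z axis and vertical below 0.05 rad and contact force between tray and board below 0.1 N and contact force between tray and stand above 0.5 N and linear speed of tray below 0.01 m/s).
It fails at once if the tray is lifted more than 20 mm above the board (height (world z) of tray above 0.065 m).
It fails at once if the tray is tipped by more than 14 degrees (angle between tray's own z axis and vertical above 0.25 rad).
It fails at once if another loose thing (spare levels, clip box, funnel, screwdriver or saucer) is moved by more than 25 mm (distance of any of tiers, clipbox, funnel, screwdriver, saucer from where it was at the start of the episode above 0.025 m).
It also fails if it takes over 40 s, if anything falls off the work surface, if the arm or the gripper's body presses on something with over 40 N, if the wrist force passes 120 N, or if a joint passes its speed limit or range.

## Working session

There is one attempt and no reset: what is moved stays moved. The work goes in short steps, Python scripts to look and compute and a shell command to move; the robot and the scene stay as the last step left them, time stands still between calls to the robot, and variables do not carry over. Pictures are saved under pics/ and viewed, at most 10 in all, crops included, and the job is handed in when it is done.

```bash
mkdir -p pics; python3 - <<'E'
from rig import *
import cv2
for n in ("scene","top"):
    c=capture(n); cv2.imwrite(f"pics/{n}0.png",c["image"][:,:,::-1])
    print(n,{k:v for k,v in c.items() if k!="image"})
s=sense();print(s)
E
```

```text
scene {'fx': 461.33114079693934, 'fy': 461.33114079693934, 'cx': 321.4285539216821, 'cy': 240.72295993041277, 'dist_coeffs': array([-0.01452147,  0.        ,  0.        ,  0.        ,  0.        ]), 'rvec': array([ 0.66145072,  2.46037403, -1.34136247]), 'tvec': array([ 463.45207567,  -94.36985746, 1362.83241317])}
top {'fx': 579.5964837147284, 'fy': 579.5964837147284, 'cx': 315.3270952699467, 'cy': 238.94382365532923, 'dist_coeffs': array([-0.08817899,  0.        ,  0.        ,  0.        ,  0.        ]), 'rvec': array([ 2.20825341, -2.1506244 ,  0.10455092]), 'tvec': array([ -14.5251416 ,  556.21382549, 1473.14675017])}
{'time_s': 0.1, 'joints': array([-1.52639614e+00,  3.13386329e-01,  1.49831922e+00, -1.44608076e-05,
        1.33099875e+00, -2.23444633e-01]), 'dq': array([-2.95638281e-05, -2.29541761e-03, -1.70503091e-03, -1.23098099e-03,
       -5.70524713e-04, -3.54703493e-04]), 'tau': array([ 2.86199822e-03, -4.12903798e+01, -2.60144144e+01, -2.32633938e-04,
        3.01663931e-03,  7.57681960e-06]), 'eef_pos': array([ 138.89606034, -506.07967408,  238.8120149 ]), 'ee_rot': array([-5.54225060e-04,  9.91045406e-01,  1.33524131e-01,  4.26976374e-05]), 'force': array([-0.28817461,  0.1420129 ,  0.15590599]), 'wrist_torque': array([ 0.0009262 ,  0.05336229, -0.04346711]), 'grip_force': 0.0, 'grip_width': 0.9999095267682496}
```

View pics/top0.png

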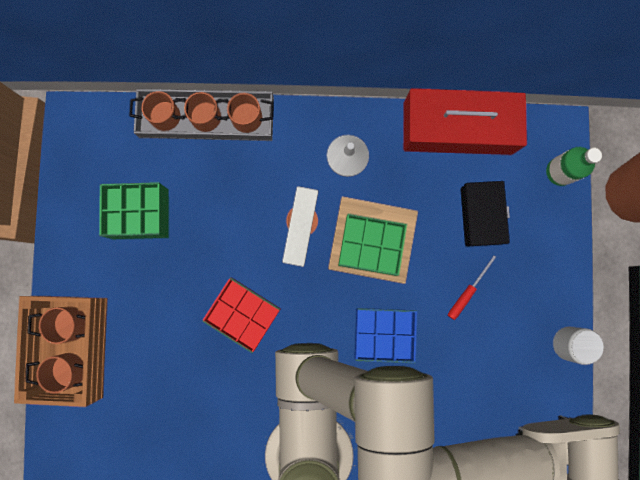

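View pics/scene0.png

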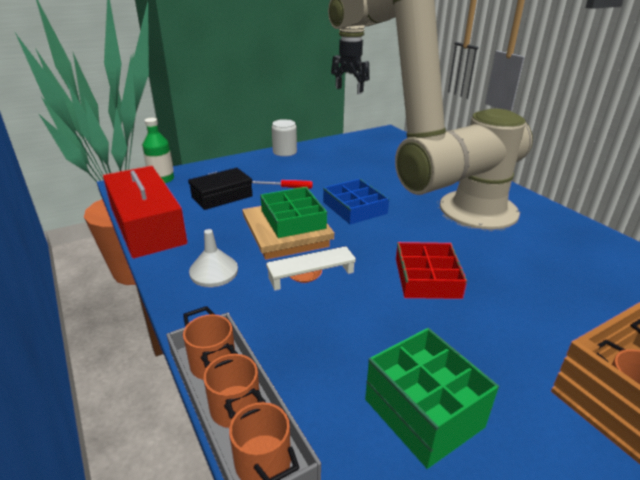

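The top view shows the white slat at (300,227) and the board with a green tray at (372,243). There are two green candidates: the single level on the board at (372,243) and the stacked spares at (134,210). The tray must start on the board, so it is the one at (372,243). The blue one at (386,335) and the red one at (241,314) are not meant. I'll measure and take a confirming crop.

```bash
cat > h.py <<'E'
from rig import *
import cv2, numpy as np
def cam(n):
    c=capture(n); K=np.array([[c["fx"],0,c["cx"]],[0,c["fy"],c["cy"]],[0,0,1]])
    R=cv2.Rodrigues(c["rvec"])[0]; return c["image"],K,c["dist_coeffs"],R,np.array(c["tvec"])
def ray(px,z,K,D,R,t):
    u=cv2.undistortPoints(np.float64(px).reshape(-1,1,2),K,D)[:,0]
    d=np.c_[u,np.ones(len(u))]@R; o=-R.T@t
    return (o+d*((z-o[2])/d[:,2])[:,None])
def blob(mask,roi):
    x0,y0,x1,y1=roi; m=np.zeros_like(mask); m[y0:y1,x0:x1]=mask[y0:y1,x0:x1]
    cs=cv2.findContours(m,cv2.RETR_EXTERNAL,cv2.CHAIN_APPROX_NONE)[0]
    return max(cs,key=cv2.contourArea)
def rect(c,z,cm):
    p=ray(c[:,0].astype(float),z,*cm)[:,:2].astype(np.float32)
    (cx,cy),(w,h),a=cv2.minAreaRect(p); 
    if w<h: w,h,a=h,w,a-90   # a = angle of long side
    return np.array([cx,cy]),w,h,(a+90)%180-90
def look(roi_t=(320,190,430,290),roi_s=(275,180,325,275)):
    img,*cm=cam("top"); hsv=cv2.cvtColor(img,cv2.COLOR_RGB2HSV)
    g=cv2.inRange(hsv,(45,80,40),(85,255,255)); w=cv2.inRange(hsv,(0,0,150),(180,60,255)); 
    b=cv2.inRange(hsv,(8,40,90),(28,200,255))
    return img,cm,g,w,b
E
python3 - <<'E'
from h import *
img,cm,g,w,b=look()
K,D,R,t=cm; print("cam",-R.T@t)
for n,m,roi,z in (("tray95",g,(320,190,430,290),95),("stand42",w,(275,180,325,275),42),("board45",b|g,(322,190,430,290),45),("tiers100",g,(80,160,190,250),100)):
    print(n,rect(blob(m,roi),z,cm))
cv2.imwrite("pics/crop0.png",cv2.resize(img[175:300,260:440,::-1],None,fx=4,fy=4,interpolation=cv2.INTER_CUBIC))
E
```

```text
cam [ 423.8840253     9.45705771 1516.56817983]
tray95 (array([ 540.32348633, -140.3059082 ]), 151.07061767578125, 130.58999633789062, 81.56475830078125)
stand42 (array([587.84063721,  40.82122421]), 200.99070739746094, 56.68535232543945, -9.208969116210938)
board45 (array([ 557.26867676, -146.78393555]), 199.45831298828125, 189.72511291503906, 80.84284973144531)
tiers100 (array([608.94659424, 454.19799805]), 171.2725830078125, 138.09864807128906, -87.82304787635803)
```

View pics/crop0.png

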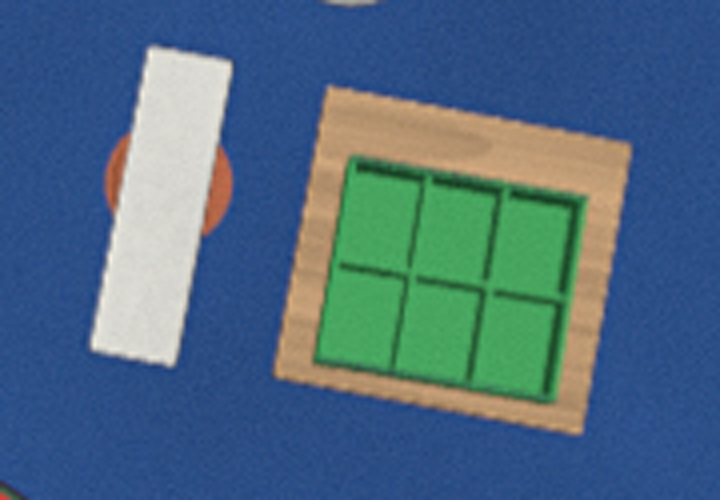

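The crop shows a green 2x3-cell tray on the wooden board at crop (450,280), with the white slat to its left and the terracotta saucer under the slat. The measured sizes agree with those given: tray 151x131, board 199x190, stand 201x57, centre distance 190. Plan: grip the centre divider through the tray's middle, then slide 186 mm along the board's y axis with a small correction in x.

```bash
python3 -m handwheel '[[[33.5,30.5,0,0,0,5.5,0],[33.5,30.5,0,0,0,5.5,0],[33.5,30.5,0,0,0,5.5,0],[33.5,30.5,0,0,0,5.5,0],[33.5,30.5,0,0,0,5.5,0],[33.5,30.5,0,0,0,5.5,0],[33.5,30.5,0,0,0,5.5,0],[33.5,30.5,0,0,0,5.5,0]]]' 30
python3 -m handwheel '[[[33.5,30.5,0,0,0,5.5,0],[33.5,30.5,0,0,0,5.5,0],[33.5,30.5,-15,0,0,5.5,0],[33.5,30.5,-15,0,0,5.5,0],[0,0,-20,0,0,0,0],[0,0,0,0,0,0,0],[0,0,0,0,0,0,0]]]'
python3 - <<'E'
from h import *
from scipy.spatial.transform import Rotation as Ro
s=sense();q=s["ee_rot"];M=Ro.from_quat(q[[1,2,3,0]]).as_matrix()
print(s["eef_pos"],s["grip_width"],"tool y",np.degrees(np.arctan2(M[1,1],M[0,1])),M[:,2])
cv2.imwrite("pics/w1.png",capture("wrist")["image"][:,:,::-1])
E
```

```text
time_s: 1.15
eef_pos: [407.8, -261.1, 239.2]
ee_rot: [-0.0, 0.868, 0.496, -0.0]
force: [-1.1, -0.2, -0.3]
grip_width: 0.503
grip_force: 0.0
time_s: 2.02
eef_pos: [541.0, -140.7, 190.1]
ee_rot: [0.0, 0.759, 0.651, 0.0]
force: [0.3, 1.9, 0.7]
grip_width: 0.501
grip_force: 0.0
[ 540.95883952 -140.74646037  190.10585737] 0.5010440531475574 tool y -8.695073352391338 [ 8.54621779e-04 -4.53756383e-04 -9.99999532e-01]
```

View pics/w1.png

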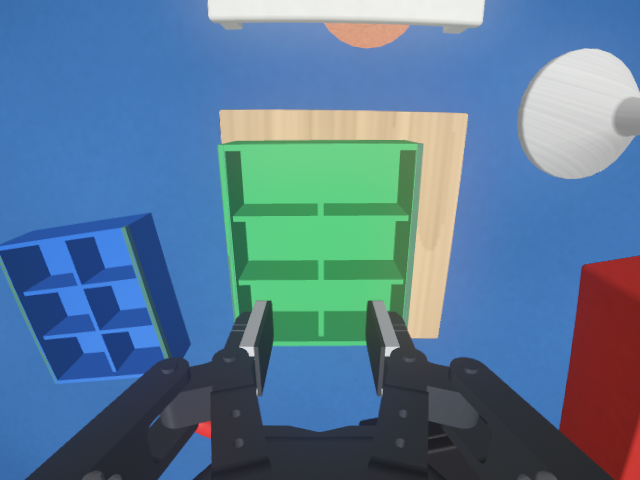

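The wrist view shows the fingers straddling the centre divider at about (320,270), in line with the tray. I'll descend and close.

```bash
python3 -m handwheel '[[[0,0,-30,0,0,0,0],[0,0,-30,0,0,0,0],[0,0,-30,0,0,0,0],[0,0,-15,0,0,0,0],[0,0,-10,0,0,0,0],[0,0,-8,0,0,0,0],[0,0,0,0,0,0,0]]]' 30
python3 -m handwheel '[[[0,0,0,0,0,0,-1],[0,0,0,0,0,0,-1],[0,0,0,0,0,0,-1],[0,0,0,0,0,0,-1],[0,0,0,0,0,0,-1],[0,0,0,0,0,0,-1]]]' 30
```

```text
time_s: 2.95
eef_pos: [540.9, -140.4, 66.3]
ee_rot: [-0.0, 0.758, 0.652, -0.0]
force: [0.4, 0.5, 0.2]
grip_width: 0.496
grip_force: 0.0
time_s: 3.7
eef_pos: [541.2, -140.4, 66.8]
ee_rot: [0.0, 0.758, 0.652, 0.0]
force: [-1.1, -0.3, 5.1]
grip_width: 0.043
grip_force: 30.9
```

```bash
python3 -m handwheel '[[[1,4,0,0,0,0,-1],[2,8,0,0,0,0,-1],[2.8,11.4,0,0,0,0,-1],[2.8,11.4,0,0,0,0,-1],[2.8,11.4,0,0,0,0,-1],[2.8,11.4,0,0,0,0,-1],[2.8,11.4,0,0,0,0,-1],[0,0,0,0,0,0,-1]]]'
python3 - <<'E'
from h import *
img,cm,*_=look(); cv2.imwrite("pics/t2.png",cv2.resize(img[150:320,200:440,::-1],None,fx=3,fy=3))
E
```

```text
time_s: 4.7
eef_pos: [558.6, -70.3, 66.8]
ee_rot: [0.0, 0.758, 0.652, 0.001]
force: [2.8, 3.7, 5.5]
grip_width: 0.042
grip_force: 31.0
```

View pics/t2.png

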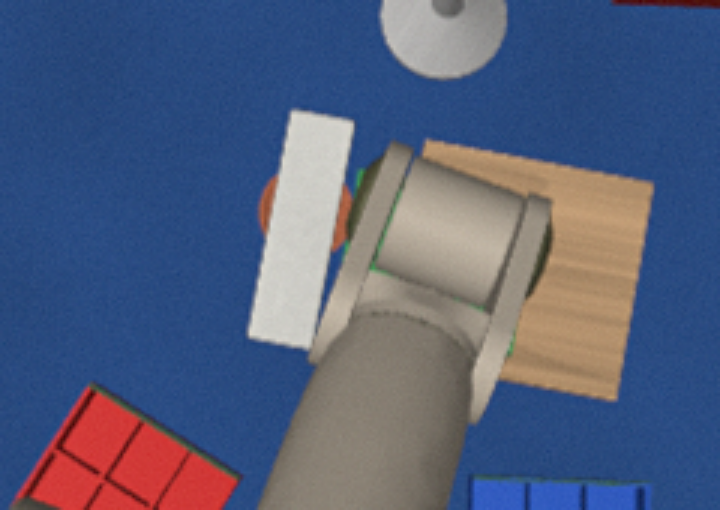

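The tray follows the hand: green edges show around the wrist, with the front edge at crop (350,200), about to reach the slat. Continuing.

```bash
python3 -m handwheel '[[[2,8,0,0,0,0,-1],[2.8,11.4,0,0,0,0,-1],[2.8,11.4,0,0,0,0,-1],[2.8,11.4,0,0,0,0,-1],[2.8,11.4,0,0,0,0,-1],[2.8,11.4,0,0,0,0,-1],[2.8,11.4,0,0,0,0,-1],[0,0,0,0,0,0,-1]]]'
python3 -m handwheel '[[[2.8,11.4,0,0,0,0,-1],[2.8,11.4,0,0,0,0,-1],[2.8,11.4,0,0,0,0,-1],[0,0.5,0,0,0,0,-1],[0,0,-1,0,0,0,-1],[0,0,-1,0,0,0,-1],[0,0,-1,0,0,0,-1],[0,0,0,0,0,0,-1]]]'
python3 - <<'E'
from h import *
img,*_=cam("scene"); cv2.imwrite("pics/s3.png",cv2.resize(img[150:330,190:430,::-1],None,fx=3,fy=3))
E
```

```text
time_s: 5.75
eef_pos: [576.8, 6.8, 66.2]
ee_rot: [-0.001, 0.758, 0.652, 0.001]
force: [0.9, 2.8, 3.3]
grip_width: 0.04
grip_force: 30.7
time_s: 6.75
eef_pos: [585.1, 39.4, 63.9]
ee_rot: [0.0, 0.759, 0.652, -0.0]
force: [-3.8, -1.2, 5.6]
grip_width: 0.04
grip_force: 31.0
```

View pics/s3.png

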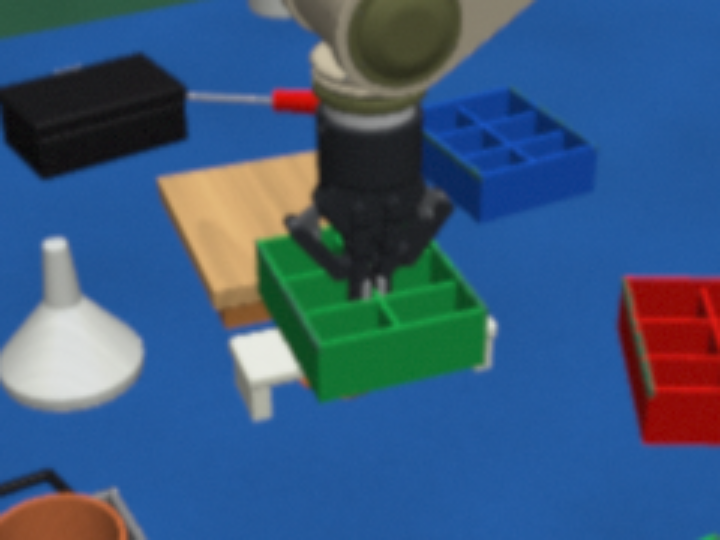

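The scene view shows the tray flat on the slat at crop (375,315), clear of the board. Releasing and backing off to measure.

```bash
python3 -m handwheel '[[[0,0,0,0,0,0,-0.4],[0,0,0,0,0,0,-0.2],[0,0,0,0,0,0,-0.2],[0,0,10,0,0,0,-0.2],[0,0,25,0,0,0,-0.2],[0,0,40,0,0,0,-0.2],[0,0,50,0,0,0,-0.2],[0,0,50,0,0,0,-0.2]]]'
python3 -m handwheel '[[[-30,-50,0,0,0,0,-0.2],[-30,-50,0,0,0,0,-0.2],[-30,-50,0,0,0,0,-0.2],[-30,-50,0,0,0,0,-0.2],[-30,-50,0,0,0,0,-0.2],[-30,-50,0,0,0,0,-0.2],[-30,-50,0,0,0,0,-0.2],[0,0,0,0,0,0,-0.2]]]'
python3 - <<'E'
from h import *
img,cm,g,w,b=look()
c,L,W,a=rect(blob(g,(250,170,360,300)),92,cm)
th=np.radians(-9.2);ux=np.array([np.cos(th),np.sin(th)]);uy=np.array([-ux[1],ux[0]])
d=c-np.array([587.8,40.8]);print(c,L,W,a,"x",d@ux,"y",d@uy)
cv2.imwrite("pics/t4.png",cv2.resize(img[150:320,200:440,::-1],None,fx=3,fy=3))
E
```

```text
time_s: 7.8
eef_pos: [584.9, 39.8, 240.7]
ee_rot: [0.0, 0.758, 0.652, 0.0]
force: [0.0, 0.5, 0.4]
grip_width: 0.399
grip_force: 0.0
time_s: 8.8
eef_pos: [373.3, -312.9, 238.8]
ee_rot: [0.0, 0.76, 0.65, -0.0]
force: [0.6, 0.7, -0.5]
grip_width: 0.403
grip_force: 0.0
[583.24499512  38.29234314] 150.26824951171875 131.5270233154297 81.40201568603516 x -4.095483350252125 y -3.203658617818256
```

View pics/t4.png

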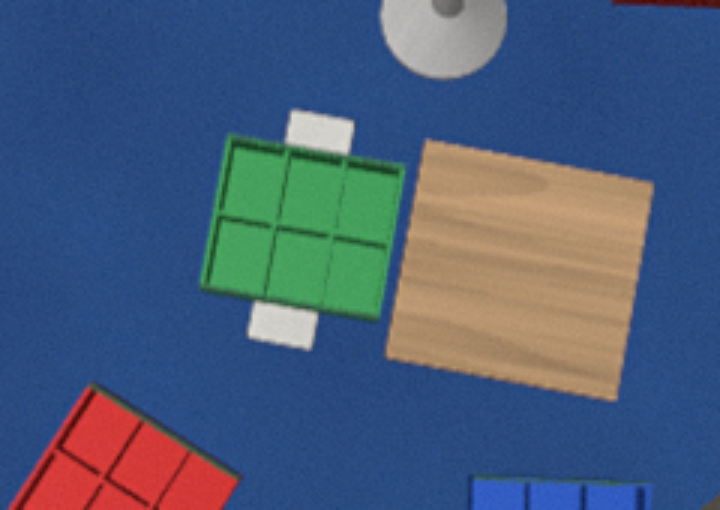

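The top view shows the tray at crop (303,228), square on the slat, clear of the board and with slat showing at both ends. It is off by x -4 mm, y -3 mm and 0.6°, all well within tolerance.

```bash
python3 -c "
from rig import *
print(finish_job())"
```

```text
the job is handed in; nothing more can be done
None
```

The job is handed in: the green tray rests on the drip stand, clear of the board and measured about 4 mm off in x, 3 mm off in y and 0.6° off square, with nothing else touched; `finish_job()` returned no verdict.

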